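# Set up a topping jar: fit its double lid, drop the serving lid, lift off the storage cap

### The arm

A 6-joint arm with a two-finger parallel gripper is mounted at the origin on the work surface; the furniture and walls round the work are solid. World frame = base frame: x ahead of the robot, y to its left, z up, the work surface at z = 0. Lengths are in m, angles in rad, forces in N, time in s.
With the tool pointing down it reaches from about 0.375 to 0.925 m from the base axis. Payload 5.7 kg.
Tool frame: the origin (TCP) lies at the very end of the fingers, on their centre line; the grasp point (between the pads) lies 19 mm behind it; y points along the fingers, z is the direction in which the jaws open and shut, and the axes are right-handed (so a half turn about y gives the same grasp; the last joint's range is limited). The gripper opens to 85 mm and grips with 20 to 120 N. Pads are 22 mm wide; open, the fingers measure 114 mm over their backs; the gripper's body (76 mm by 85 mm) begins 54 mm behind the grasp point. The pads swing forward as they close: fully open they stand 13 mm farther back than shut.
Start: joints at [1.078, 0.359, 1.51, -0, 1.272, -0.115], TCP at [0.221, 0.558, 0.195] pointing down, gripper open.
Joint ranges: [-2.97, 2.97], [-1.01, 2.36], [0.21, 2.38], [-0.96, 4.11], [0.2, 2.71], [-2.98, 2.98]. Speed limits (rad/s): [2.39, 2.39, 3.14, 3.14, 3.14, 3.14].

### API

Orientations are given as a rotation vector (axis times angle).
In Python, from workcell import * gives the robot as it stands. Calls block until the motion is done:
- goto(position, orientation): joint-space move of the TCP to a pose.
- line_to(position, ori=None, rate=0.15): straight line of the TCP; ori=None keeps the orientation; rate is the mean speed in m/s.
- goto_joints(angles): joint-space move.
- set_gripper(opening, effort=None): opening from 0.0 (shut) to 1.0 (fully open); effort is the grip in N (None keeps the last); returns when the fingers have stopped.
- dwell(seconds).
- ik(position, orientation): joint angles nearest the present ones, or None.
- grab_frame(name): name is "side" or "top" or "wrist"; returns a dict with "color" (420x560x3 uint8, red, green, blue), "fx", "fy", "cx", "cy" (pixels), "dist_coeffs" ([k1, k2, p1, p2, k3] as OpenCV has them; the pictures are not rectified), "world_from_camera" (4x4, takes a point from camera to world coordinates); the wrist camera has in their place "hand_eye" (4x4, takes a point from camera to tool coordinates, whose origin is the TCP and whose axes are the tool frame's). Camera axes: x right, y down, z forward; pixel columns grow to the right and rows downward; lengths in m; the calibration is good to about 2 mm. A picture is of the moment at which its call begins: read the wrist's pose just before it. There is no depth.
A pose or a line that the arm cannot do raises MotionError and nothing moves.
- close_job(): hands the job in, once; it reports no verdict.
Trained networks look in the newest picture that a camera, given by its name, has taken for a name from the list of things; names that differ only in an ending like _2 or _b are one class to them, and where a whole thing is asked for, a point or a joint stands for the part that bears it (a point fixed in the world has none). Each returns a list of dicts, best first, with "score" (0 to 1); they miss things now and then, are a little off and sometimes report something else, mostly with a low value. They report only what shows in the picture. A call takes as long as a camera call. They do not tell look-alikes from the thing itself.
- recognise(name, camera): "point" ([x, y, z] in m, in world coordinates, good to about 4 mm: the middle of the surface that is visible of it).
Readings, each from a call of its own:
- read_time_s(): time.
- read_qpos(): joint angles.
- read_qvel(): joint speeds.
- read_joint_torque(): joint torques, N m.
- read_tool_pos(): TCP position.
- read_orientation(): TCP orientation.
- read_ft_force(): force on the tool from outside, world axes, zero at the start.
- read_ft_torque(): the same for the moment, N m.
- read_finger_gap(): opening from 0.0 (shut) to 1.0 (fully open).
Only numpy, scipy, OpenCV 4.12 (cv2) and the standard library are available. Lean on these libraries where they do the work, as an engineer would, in place of code of your own. Each camera call takes 0.05 s, during which the arm holds its last target.

### The job

Get the blue topping jar ready for service: take the white storage cap from the tray, with the steel serving lid still clipped inside it, set it squarely down on the jar, then push the red spring knob on the cap down to its stop, so that the serving lid comes off its clips into the jar's mouth. Then lift off the storage cap alone, leaving the serving lid lying flat and untouched in the mouth, and finish while still holding the cap in the gripper, level, its lower edge at least 10 cm above the jar. Leave the jar standing where it is and do not disturb the spoon, bowl, glass and scoop around it.

Things in the scene. Friction and masses are not known exactly. Their poses are not given: they have to be found in the camera images.
- jar_mouth (a point): centre of the jar's open mouth, at the top of its white neck, 89 mm above the jar's base, z up. The neck is 72 mm in outer diameter (a little less at the very top), 65 mm inside, and stands 14 mm tall on the flat shoulder
- jar: blue stoneware jar, empty, loose, 0.9 kg; origin at the centre of its base, z up. 96 mm in diameter up to the flat shoulder at 75 mm. The cap goes over the neck with about 3 mm play all round, without turning, and its lower edge comes to rest on the shoulder
- cap_grip (a point): centre of the grey ribbed collar on the cap, halfway up the collar, 47 mm above the cap's lower edge, z up. The collar is where to grip: 43 mm in diameter over its ribs, from 36 to 60 mm above the lower edge, with the red knob standing up out of its top. With the cap down on the jar this point is 33 mm above jar_mouth
- cap: white storage cap; origin at the centre of its lower edge, z up; round, so its yaw does not matter. 97 mm in diameter, 36 mm high to its roof. It starts upright on the tray, its lower edge on the tray's floor 4 mm above the table. Cap, knob, clips and serving lid together weigh 0.27 kg
- knob_top (a point): centre of the top of the red push knob, 25 mm in diameter, in the middle of the collar: 29.5 mm above cap_grip and 16.5 mm above the collar's top when up. It goes straight down 12 mm to its stop, where it still stands 4.5 mm above the collar, and springs back when let go
- knob (a joint): travel of the push knob in m: 0 up, 0.012 at its stop. The spring takes about 1.5 N at first and 4 N at the stop; about 2 to 3 mm down the serving lid's clips make it about 6 N for a moment until they give way, so a force stop set that low comes too early. The stop is felt as a rise to 10 N and more
- lid_top (a point): centre of the top face of the serving lid, z up. The lid starts hidden inside the cap, held level by three spring clips, about 20 mm below cap_grip, and stays there while the cap is carried. Seated in the jar, its flange lies on the neck's rim and this point is 3 mm above jar_mouth
- lid: round steel serving lid, 0.06 kg: flange 72 mm in diameter and 3 mm thick, a plug 59 mm in diameter reaching 8 mm below it, a spoon hole in the middle; origin at the centre of the plug's underside, 11 mm below lid_top, z up
- tray: fixed white tray 191 x 281 x 20 mm on which the cap and a teaspoon lie, its long side roughly away from the robot; origin at the centre of its underside, long side along its y, floor 4 mm above the table
- chest: fixed small wooden drawer chest 211 x 265 x 165 mm at the back on the right, with two jars on top; nothing to do with it
- tray_spoon: steel teaspoon 132 x 28 x 11 mm lying across the near end of the tray; bystander, origin at its underside's centre
- bowl: white foam bowl, 125 mm wide, 43 mm high; bystander, origin at its underside's centre
- glass: small clear glass, 46 mm wide, 57 mm high; bystander, origin at its underside's centre
- ice_scoop: green ice-cream scoop 209 x 54 x 40 mm lying to the right of the jar, long side away from the robot; bystander, origin at its underside's centre
Not all that is in view belongs to the job. What is meant by the cap is not orange or yellow, and is the larger of those in its own colour.

How it is judged:
By the outcome, as a careful person would: the job done as asked, in the order asked, and still so for the second after the job is handed in, while the arm keeps its last pose, push and grip.
It also fails if it takes over 59 s, if anything falls off the work surface, if the arm or the gripper's body presses on something with over 40 N, if the wrist force passes 120 N, or if a joint passes its speed limit or range.

## Working session

There is one attempt and no reset: what is moved stays moved. The work goes in short steps, each a Python script; the robot and the scene stay as the last script left them, time stands still between calls to the robot, and variables do not carry over. Pictures are saved under pics/ and viewed, and the job is handed in when it is done.

```bash
mkdir -p pics; ls; python3 - <<'E'
from workcell import *
import cv2
print(read_time_s(),read_tool_pos(),read_orientation(),read_ft_force())
for n in ["side","top","wrist"]:
    f=grab_frame(n); cv2.imwrite(f"pics/a_{n}.png",f["color"][:,:,::-1])
    print(n,f["fx"],f["cx"],f["cy"],f["dist_coeffs"]); print(f.get("world_from_camera",f.get("hand_eye")))
for c in ["side","top"]:
  for n in ["jar_mouth","jar","cap_grip","cap","knob_top","glass","bowl","ice_scoop"]:
    print(c,n,[(([round(float(v),3) for v in d["point"]]),round(d["score"],2)) for d in recognise(n,c)])
print(read_time_s())
E
```

```text
pics
0.0 [0.22097369 0.55698615 0.19384476] [-1.55220286  0.29695493 -0.29607883] [ 0.20063774 -0.06358863 -0.10068983]
side 407.800652740814 280.6705042411531 217.19128236010548 [-0.11951688  0.          0.          0.          0.        ]
[[ 0.83183436 -0.33247825  0.44442075 -0.04604242]
 [-0.55500899 -0.49240332  0.67045059 -0.8293595 ]
 [-0.00407599 -0.80436135 -0.59412642  0.724023  ]
 [ 0.          0.          0.          1.        ]]
top 421.0505250235268 275.12098022341365 214.38406543071045 [-0.09948  0.       0.       0.       0.     ]
[[-0.00292222 -0.98873158  0.14967069  0.27507846]
 [-0.99963407  0.00691323  0.02615197 -0.11236613]
 [-0.02689198 -0.1495395  -0.98838998  1.23131533]
 [ 0.          0.          0.          1.        ]]
wrist 311.8917018982943 282.33023939464084 216.751812145601 [-0.04908675  0.          0.          0.          0.        ]
[[-5.80154378e-04  9.48378949e-01  3.17138823e-01 -8.05341878e-02]
 [-8.45240946e-04 -3.17139228e-01  9.48378614e-01 -1.79662387e-01]
 [ 9.99999474e-01  2.82147286e-04  9.85598432e-04 -1.15171117e-03]
 [ 0.00000000e+00  
[... 590 characters left out ...]
op [([0.356, -0.351, 0.024], 0.84), ([0.338, -0.466, 0.019], 0.63)]
top jar_mouth [([0.525, -0.199, 0.072], 0.94)]
top jar [([0.526, -0.204, 0.068], 0.79)]
top cap_grip [([0.365, -0.058, 0.03], 0.89), ([0.524, 0.308, 0.027], 0.82), ([0.512, 0.141, 0.076], 0.73), ([0.509, 0.138, 0.038], 0.67), ([0.504, -0.048, 0.035], 0.57)]
top cap [([0.508, 0.135, 0.037], 0.96), ([0.524, 0.305, 0.021], 0.95), ([0.36, -0.061, 0.025], 0.74), ([0.505, -0.048, 0.038], 0.6)]
top knob_top [([0.51, -0.046, 0.079], 0.45), ([0.513, 0.143, 0.08], 0.4)]
top glass [([0.345, -0.193, 0.022], 0.72)]
top bowl [([0.326, -0.482, 0.015], 0.7), ([0.347, -0.195, 0.024], 0.15)]
top ice_scoop [([0.363, -0.345, 0.025], 0.61)]
0.95
```

View pics/a_side.png

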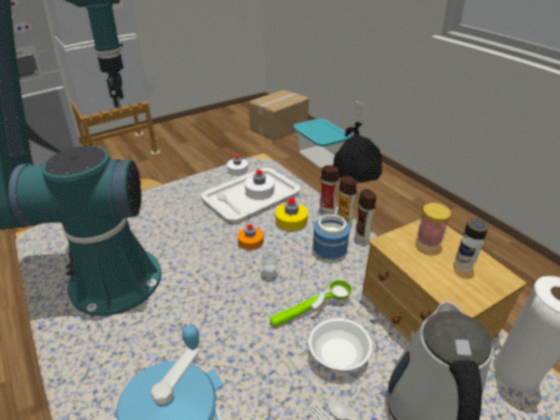

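View pics/a_top.png

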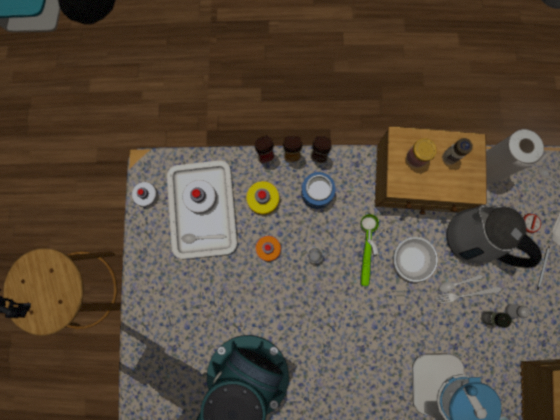

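View pics/a_wrist.png

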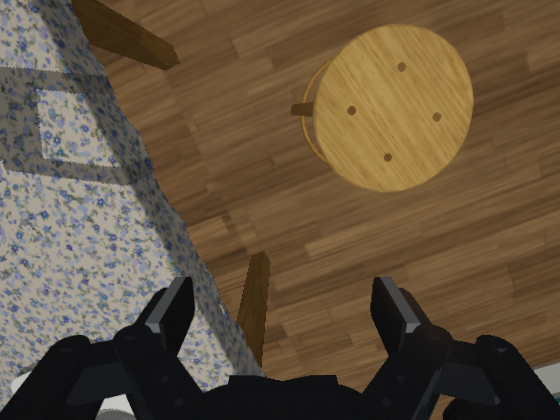

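The side and top pictures show the tray cap as the larger white one: top pixel (200,196), side pixel (259,185). The small white cap, at top (144,194), is the decoy. The blue jar is at top (318,189). The side and top networks disagree by about 15–25 mm, so I'll measure both with the wrist camera from above.

```bash
cat > h.py <<'E'
from workcell import *
import numpy as np, cv2
from scipy.spatial.transform import Rotation as Ro
DOWN=[-np.pi/2,0,0]
def shot(name,cam="wrist"):
    p=np.array(read_tool_pos()); R=Ro.from_rotvec(read_orientation()).as_matrix()
    f=grab_frame(cam)
    if cam=="wrist":
        T=np.eye(4);T[:3,:3]=R;T[:3,3]=p; f["W"]=T@np.array(f["hand_eye"])
    else: f["W"]=np.array(f["world_from_camera"])
    f["K"]=np.array([[f["fx"],0,f["cx"]],[0,f["fy"],f["cy"]],[0,0,1]]);f["D"]=np.array(f["dist_coeffs"],float)
    cv2.imwrite(f"pics/{name}.png",f["color"][:,:,::-1])
    np.savez(f"pics/{name}.npz",color=f["color"],W=f["W"],K=f["K"],D=f["D"])
    return f
def load(name):
    return dict(np.load(f"pics/{name}.npz"))
def plane(f,uv,z):
    q=cv2.undistortPoints(np.array(uv,float).reshape(-1,1,2),f["K"],f["D"]).reshape(-1,2)
    d=np.c_[q,np.ones(len(q))]@f["W"][:3,:3].T; o=f["W"][:3,3]
    return o+d*((z-o[2])/d[:,2])[:,None]
def proj(f,P):
    Wi=np.linalg.inv(f["W"]);return cv2.projectPoints(np.atleast_2d(np.array(P,float)),cv2.Rodrigues(Wi[:3,:3])[0],Wi[:3,3],f["K"],f["D"])[0].reshape(-1,2)
def ring(c,r,z):
    a=np.linspace(0,2*np.pi,90);return np.c_[c[0]+r*np.cos(a),c[1]+r*np.sin(a),np.full(90,z)]
def draw(f,name,rings):
    im=f["color"][:,:,::-1].copy()
    for c,r,z,col in rings:
        cv2.polylines(im,[np.round(proj(f,ring(c,r,z))).astype(int)],True,col,1)
    cv2.imwrite(f"pics/{name}.png",im)
def rec(n,c): return [([round(float(v),3) for v in d["point"]],round(d["score"],2)) for d in recognise(n,c)]
E
python3 - <<'E'
from h import *
goto([0.46,0.14,0.25],DOWN); print(read_time_s())
f=shot("cap1"); print(rec("cap_grip","wrist"),rec("knob_top","wrist"),rec("cap","wrist"))
goto([0.46,-0.2,0.27],DOWN); print(read_time_s())
f=shot("jar1"); print(rec("jar_mouth","wrist"),rec("jar","wrist")); print(read_time_s())
E
```

```text
2.7167
[([0.506, -0.034, 0.04], 0.91), ([0.363, -0.046, 0.026], 0.85), ([0.502, 0.144, 0.039], 0.79), ([0.52, 0.306, 0.028], 0.57)] [([0.502, -0.044, 0.078], 0.77), ([0.518, -0.179, 0.056], 0.74), ([0.45, 0.134, 0.004], 0.7), ([0.369, -0.057, 0.057], 0.6), ([0.515, 0.141, 0.078], 0.54), ([0.528, 0.31, 0.054], 0.54)] [([0.509, 0.144, 0.042], 0.92), ([0.518, 0.301, 0.03], 0.77), ([0.504, -0.031, 0.037], 0.77), ([0.519, 0.141, 0.083], 0.71), ([0.362, -0.049, 0.029], 0.61)]
4.2
[([0.522, -0.208, 0.076], 0.86)] [([0.519, -0.201, 0.078], 0.83)]
4.35
```

View pics/cap1.png

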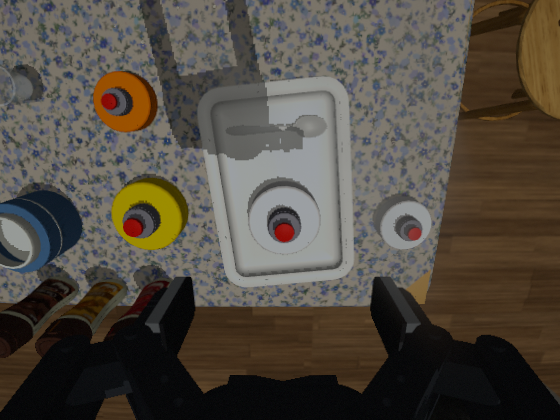

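View pics/jar1.png

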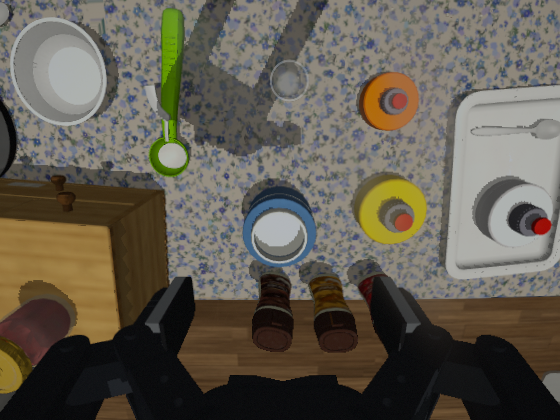

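```bash
python3 - <<'E'
from h import *
f=load("cap1")
c=f["color"].astype(int)
m=((c[...,0]>150)&(c[...,1]<60)).astype(np.uint8)
n,l,s,ce=cv2.connectedComponentsWithStats(m)
for i in range(1,n):
    if s[i,4]>30: print(s[i],ce[i],plane(f,ce[i],.0805))
def isred(f,box):
    pass
j=load("jar1")
# bottle
for uv,z in [((275,268),0),((318,268),0),((272,310),.11),((330,310),.11)]: print(uv,plane(j,uv,z))
# refine: red pixels -> circle fit in plane
i=[k for k in range(1,n) if abs(ce[k][0]-285)<8 and s[k,4]>100][0]
cn=max(cv2.findContours((l==i).astype(np.uint8),0,cv2.CHAIN_APPROX_NONE)[0],key=len).reshape(-1,2)
P=plane(f,cn,.0805); print("minmax",P.min(0),P.max(0),(P.min(0)+P.max(0))/2)
k=((P.min(0)+P.max(0))/2)[:2]
draw(f,"cap1o",[(k,.0125,.0805,(0,255,0)),(k,.0215,.064,(255,255,0)),(k,.0485,.004,(0,0,255)),(k,.0485,.036,(255,0,255))])
jm=[.522,-.206]
draw(j,"jar1o",[(jm,.0325,.089,(0,255,0)),(jm,.036,.086,(255,255,0)),(jm,.048,.075,(0,0,255))])
for n,b,s in [("cap1o",(220,160,350,290),5),("jar1o",(220,170,340,290),5)]:
    im=cv2.imread(f"pics/{n}.png")[b[1]:b[3],b[0]:b[2]]; cv2.imwrite(f"pics/{n}z.png",cv2.resize(im,None,fx=4.5,fy=4.5,interpolation=0))
E
```

```text
(275, 268) [[ 0.61661295 -0.21139472  0.        ]]
(318, 268) [[ 0.61665696 -0.14208466  0.        ]]
(272, 310) [[ 0.61880972 -0.21303677  0.11      ]]
(330, 310) [[ 0.61897787 -0.13858302  0.11      ]]Traceback (most recent call last):
  File "<stdin>", line 14, in <module>
IndexError: list index out of range
```

```bash
cat > m.py <<'E'
from h import *
def redknob(f,guess_uv,z,area=60):
    c=f["color"].astype(int)
    m=((c[...,0]>90)&(c[...,1]*2<c[...,0])&(c[...,2]*2<c[...,0])).astype(np.uint8)
    n,l,s,ce=cv2.connectedComponentsWithStats(m)
    k=[i for i in range(1,n) if s[i,4]>area]
    i=min(k,key=lambda i:np.hypot(*(ce[i]-guess_uv)))
    cn=max(cv2.findContours((l==i).astype(np.uint8),0,cv2.CHAIN_APPROX_NONE)[0],key=len).reshape(-1,2)
    P=plane(f,cn,z); print("knob px",ce[i],s[i],"min",P.min(0),"max",P.max(0))
    return P
E
python3 - <<'E'
from m import *
f=load("cap1"); j=load("jar1")
P=redknob(f,(285,233),.0805)
k=((P.min(0)+P.max(0))/2)[:2]; print(k)
draw(f,"cap1o",[(k,.0125,.0805,(0,255,0)),(k,.0215,.064,(255,255,0)),(k,.0485,.004,(0,0,255)),(k,.0485,.036,(255,0,255))])
jm=[.522,-.206]
draw(j,"jar1o",[(jm,.0325,.089,(0,255,0)),(jm,.036,.086,(255,255,0)),(jm,.048,.075,(0,0,255))])
for n,b,s in [("cap1o",(220,160,350,290),5),("jar1o",(220,170,340,290),5)]:
    im=cv2.imread(f"pics/{n}.png")[b[1]:b[3],b[0]:b[2]]; cv2.imwrite(f"pics/{n}z.png",cv2.resize(im,None,fx=4.5,fy=4.5,interpolation=0))
E
```

```text
knob px [284.06498195 232.42599278] [275 224  19  18 277] min [0.50478667 0.13084271 0.0805    ] max [0.52669414 0.15252673 0.0805    ]
[0.51574041 0.14168472]
```

View pics/cap1oz.png

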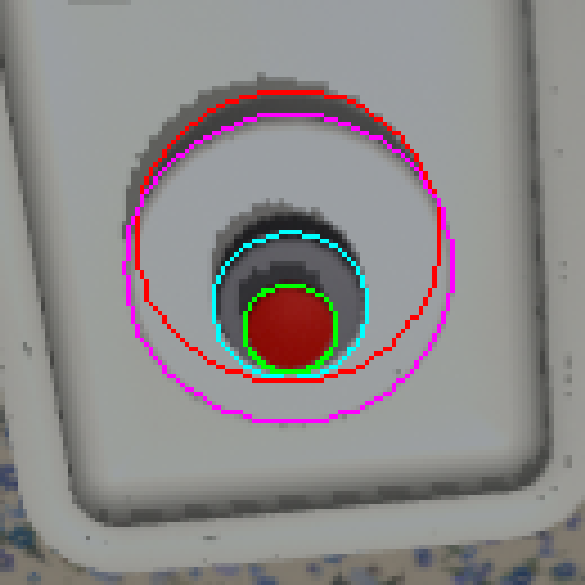

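View pics/jar1oz.png

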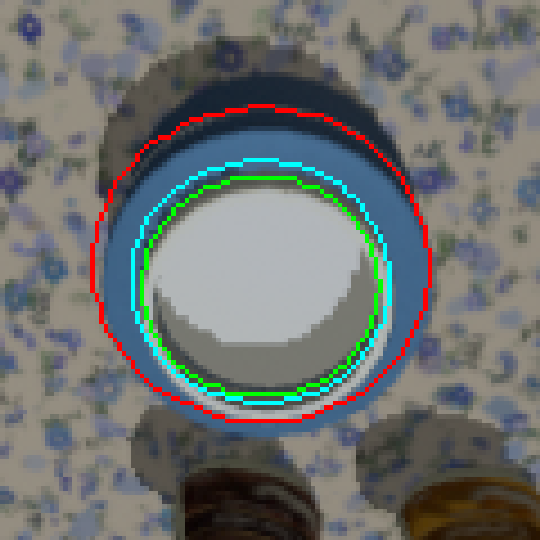

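```bash
python3 - <<'E'
from m import *
from scipy.optimize import least_squares
j=load("jar1")
c=j["color"].astype(int)
m=((c[...,2]-c[...,0]>35)).astype(np.uint8); m[:165]=0;m[275:]=0;m[:,:235]=0;m[:,325:]=0
bl=((c[...,2]>110)&(c[...,2]-c[...,0]>35)).astype(np.uint8)*m
n,l,s,ce=cv2.connectedComponentsWithStats(bl); i=1+np.argmax(s[1:,4])
cn=max(cv2.findContours((l==i).astype(np.uint8),0,cv2.CHAIN_APPROX_NONE)[0],key=len).reshape(-1,2)
P=plane(j,cn,.075)
# robust circle fit radius free and fixed
for free in (0,1):
    g=lambda p:np.hypot(P[:,0]-p[0],P[:,1]-p[1])-(p[2] if free else .048)
    r=least_squares(g,[.525,-.205,.048],loss="soft_l1",f_scale=.001); print("shoulder",r.x,np.std(r.fun))
jm=r.x[:2]
draw(j,"jar1o2",[(jm,.0325,.089,(0,255,0)),(jm,.036,.086,(255,255,0)),(jm,.048,.075,(0,0,255)),(jm,.036,.075,(0,255,255))])
b=(220,170,340,290);im=cv2.imread(f"pics/jar1o2.png")[b[1]:b[3],b[0]:b[2]]; cv2.imwrite(f"pics/jar1o2z.png",cv2.resize(im,None,fx=4.5,fy=4.5,interpolation=0))
E
```

```text
shoulder [ 0.52787053 -0.20393046  0.048     ] 0.0008836103740388615
shoulder [ 0.52760709 -0.20407042  0.04652795] 0.0008816026480416466
```

View pics/jar1o2z.png

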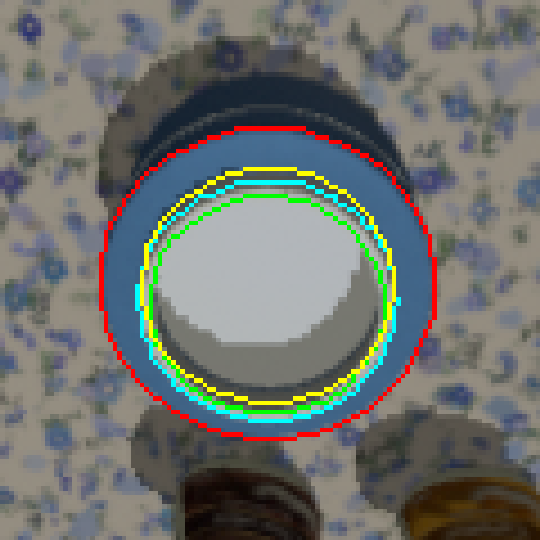

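Both overlays fit: the cap is at (0.5160, 0.1415) and the jar at (0.5275, −0.204). Next I'll descend on the collar with the fingers partly closed, feel for the cap roof, back off a little and grip.

```bash
python3 - <<'E'
from h import *
set_gripper(0.68,40)
x,y=.516,.1415
goto([x,y,.14],DOWN)
line_to([x,y,.052],rate=.12)
dwell(.2)
f0=np.array(read_ft_force()); print(f0, read_time_s())
z=.052;hit=None
while z>.026:
    z-=.002; line_to([x,y,z],rate=.04)
    d=np.array(read_ft_force())-f0
    if d[2]>2.5: hit=z; break
print("hit",hit,z,d,read_tool_pos(),read_time_s())
shot("pre")
E
```

```text
[ 0.49138326  0.36919676 -1.20731966] 7.2083
hit None 0.025999999999999975 [-0.90315202 -0.29081808  1.12397927] [0.51586322 0.14145969 0.02586284] 10.4583
```

View pics/pre.png

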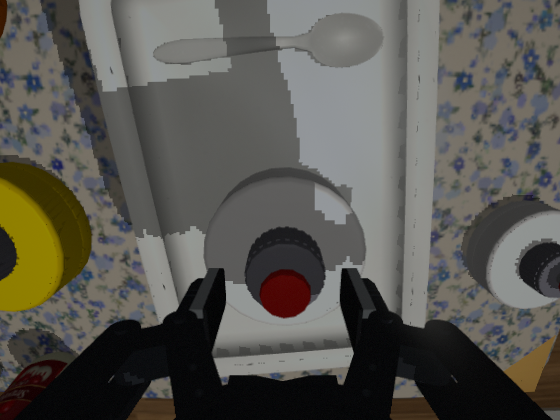

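```bash
python3 - <<'E'
from h import *
f=load("pre"); p=np.array([.51586,.14146,.02586]); print(read_finger_gap(),read_ft_force(),read_tool_pos())
im=f["color"][:,:,::-1].copy()
for yy,col in [(0,(0,255,0)),(.005,(255,255,0)),(.01,(0,255,255)),(.015,(255,0,255)),(.02,(255,255,255))]:
    for s in (-1,1):
        uv=proj(f,[p+[dx,s*.0289,yy] for dx in(-.011,.011)]); cv2.line(im,*[tuple(int(round(v)) for v in q) for q in uv],col,1)
cv2.imwrite("pics/preo.png",cv2.resize(im[180:380,170:400],None,fx=3,fy=3,interpolation=0))
E
```

```text
0.6800129054548179 [-0.07786044  0.20322579 -0.88106622] [0.51592118 0.14150271 0.02591002]
```

View pics/preo.png

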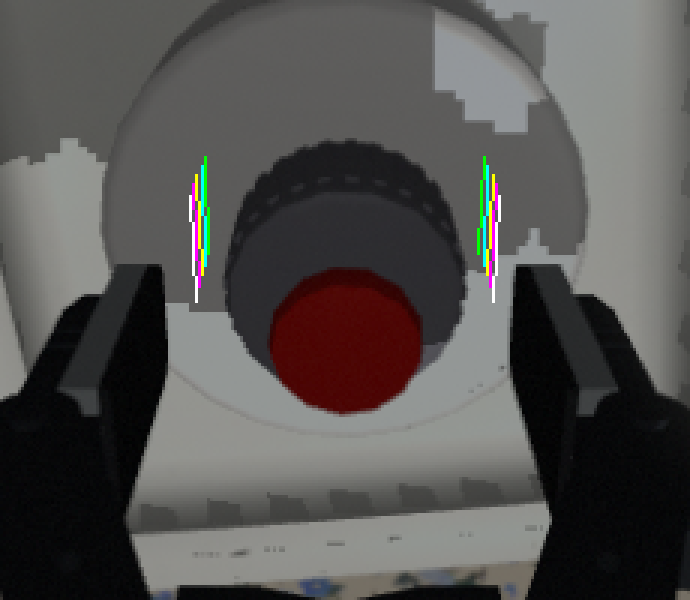

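```bash
python3 - <<'E'
from h import *
f=shot("side2","side"); p=np.array(read_tool_pos())
u=proj(f,[p,p+[0,0,.019],[.516,.1415,.0805]]);print(u)
im=f["color"][:,:,::-1].copy()
o=(190,110,320,220);z=6
im=cv2.resize(im[o[1]:o[3],o[0]:o[2]],None,fx=z,fy=z,interpolation=2)
for q,c in zip(u,[(0,255,0),(255,255,0),(255,0,255)]): cv2.circle(im,(int((q[0]-o[0])*z),int((q[1]-o[1])*z)),4,c,-1)
cv2.imwrite("pics/side2z.png",im)
E
```

```text
[[259.46618805 185.16178809]
 [259.26398093 180.12025651]
 [258.88091587 170.46416166]]
```

View pics/side2z.png

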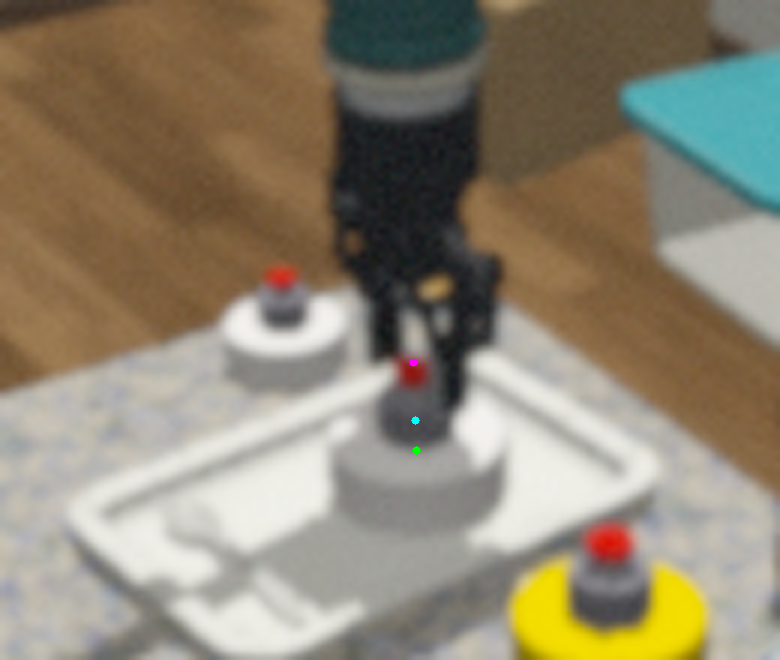

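```bash
python3 - <<'E'
from h import *
f=load("side2")
for s in (-1,1):
  for z in (.03,.04,.05,.06,.07):
    for dx in (-.011,.011):
      u=proj(f,[[.516+dx,.1415+s*.033,z]])[0]; print(s,z,dx,((u-[190,110])*6).round())
E
```

```text
-1 0.03 -0.011 [431. 478.]
-1 0.03 0.011 [467. 466.]
-1 0.04 -0.011 [431. 462.]
-1 0.04 0.011 [466. 450.]
-1 0.05 -0.011 [430. 446.]
-1 0.05 0.011 [466. 433.]
-1 0.06 -0.011 [429. 429.]
-1 0.06 0.011 [465. 417.]
-1 0.07 -0.011 [429. 413.]
-1 0.07 0.011 [465. 401.]
1 0.03 -0.011 [368. 424.]
1 0.03 0.011 [402. 412.]
1 0.04 -0.011 [367. 408.]
1 0.04 0.011 [402. 397.]
1 0.05 -0.011 [366. 392.]
1 0.05 0.011 [401. 381.]
1 0.06 -0.011 [365. 376.]
1 0.06 0.011 [400. 365.]
1 0.07 -0.011 [364. 360.]
1 0.07 0.011 [400. 349.]
```

The wrist and side pictures agree: the finger tips are really about 43 mm short of the reported TCP, at z≈0.069. That explains the lack of contact. The line from the hand camera to the cap holds up, so I'll go by touch and keep lowering until I feel the roof.

```bash
python3 - <<'E'
from h import *
x,y=.516,.1415
f0=np.array(read_ft_force())
z=.026;hit=None
line_to([x,y,.010],rate=.06); z=.010;dwell(.1)
print(np.array(read_ft_force())-f0)
while z>-.022:
    z-=.002; line_to([x,y,z],rate=.05)
    d=np.array(read_ft_force())-f0
    if np.abs(d).max()>2.5: hit=z; break
print("hit",hit,z,d,read_tool_pos(),read_time_s())
shot("pre2");shot("side3","side")
E
```

```text
[-0.11213152  0.12948451  0.14787655]
hit -0.004 -0.004 [-3.34854299 -0.41878771 15.01785566] [ 0.51619855  0.14153593 -0.00276811] 12.825
```

View pics/pre2.png

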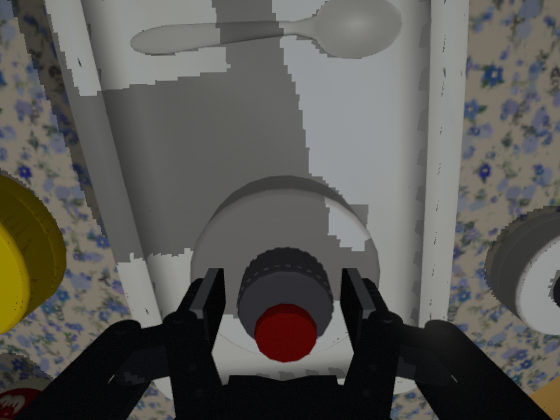

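```bash
python3 - <<'E'
from h import *
x,y=.516,.1415
line_to([x,y,.0025],rate=.05); dwell(.1)
print(read_ft_force())
set_gripper(0.0,50); print("gap",read_finger_gap(),read_ft_force(),read_tool_pos())
line_to([x,y,.03],rate=.08); dwell(.2)
print("gap",read_finger_gap(),read_ft_force(),read_tool_pos(),read_time_s())
f=shot("held"); s=shot("side4","side")
cv2.imwrite("pics/side4z.png",cv2.resize(s["color"][90:230,180:340,::-1],None,fx=4,fy=4))
E
```

```text
[-0.09164913 -0.34220917 -0.37784947]
gap 0.46933030542567095 [-0.94503067  0.65337067  3.13526799] [0.51594955 0.14155634 0.00254659]
gap 0.465936490125713 [-0.94203701  0.92112597 -2.3316421 ] [0.51547694 0.1414079  0.02949912] 14.2917
```

View pics/held.png

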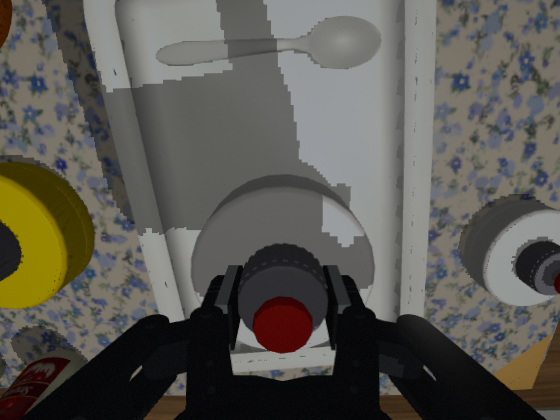

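View pics/side4z.png

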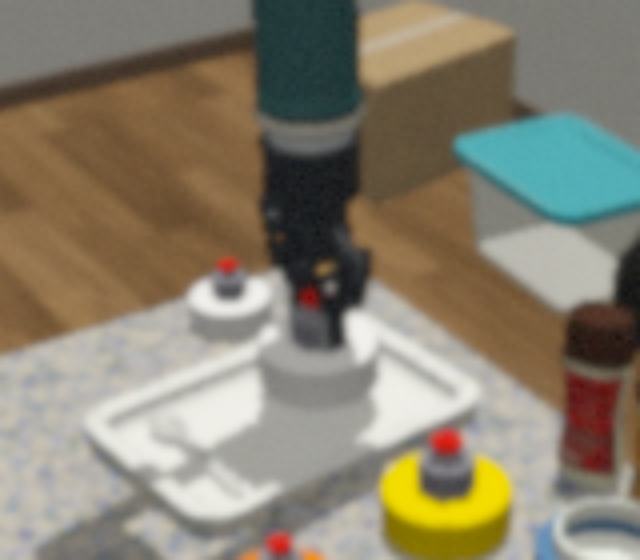

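```bash
python3 - <<'E'
from m import *
f=load("held")
P=redknob(f,(283,325),.1075); k=(P.min(0)+P.max(0))/2; print(k, P.max(0)-P.min(0))
draw(f,"heldo",[(k,.0125,.1075,(0,255,0)),(k,.0215,.091,(255,255,0)),(k,.0485,.031,(0,0,255)),(k,.0485,.067,(255,0,255))])
im=cv2.imread("pics/heldo.png")[160:360,180:390];cv2.imwrite("pics/heldoz.png",cv2.resize(im,None,fx=3.5,fy=2.9 if 0 else 2.9,interpolation=0))
E
```

```text
Traceback (most recent call last):
  File "m.py", line 7, in redknob
    i=min(k,key=lambda i:np.hypot(*(ce[i]-guess_uv)))
ValueError: min() iterable argument is empty
```

```bash
sed -i 's/c\[...,0\]>90/c[...,0]>55/' m.py; python3 - <<'E'
from m import *
f=load("held")
P=redknob(f,(283,325),.1075); k=(P.min(0)+P.max(0))/2; print(k, P.max(0)-P.min(0))
draw(f,"heldo",[(k,.0125,.1075,(0,255,0)),(k,.0215,.091,(255,255,0)),(k,.0485,.031,(0,0,255)),(k,.0485,.067,(255,0,255))])
im=cv2.imread("pics/heldo.png")[160:360,180:390];cv2.imwrite("pics/heldoz.png",cv2.resize(im,None,fx=3,fy=3,interpolation=0))
E
```

```text
knob px [282.24109107 327.61724593] [ 253  302   59   51 2273] min [0.50271197 0.12846555 0.1075    ] max [0.52653205 0.15139096 0.1075    ]
[0.51462201 0.13992826 0.1075    ] [2.38200755e-02 2.29254091e-02 2.77555756e-17]
```

View pics/heldoz.png

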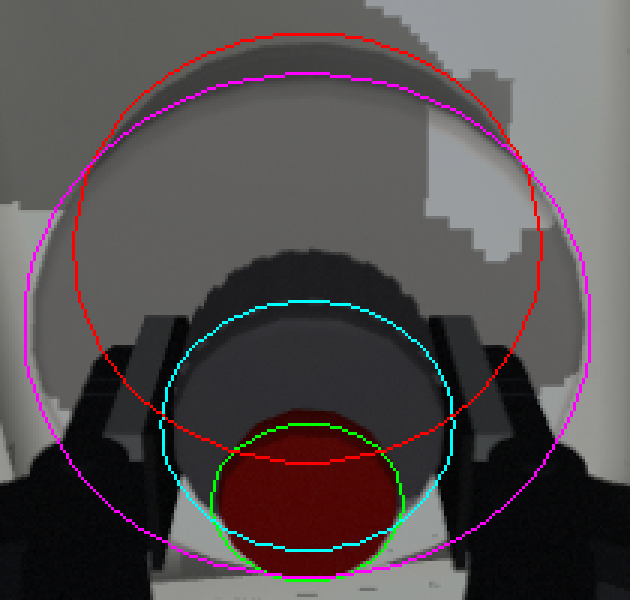

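```bash
python3 - <<'E'
from m import *
for n,z,g in [("pre",.0805,(285,293)),("pre2",.0805,(285,333)),("held",.1075,(283,327))]:
    f=load(n)
    for dz in (0,-.005):
        P=redknob(f,g,z+dz); print(n,dz,"w",np.ptp(P[:,1]).round(4),"y",(P[:,1].max()+P[:,1].min())/2)
    print(f["W"][:3,3])
f=load("pre2");k=[.5165,.1415];z=.004
draw(f,"pre2o",[(k,.0125,z+.0765,(0,255,0)),(k,.0215,z+.06,(255,255,0)),(k,.0485,z,(0,0,255)),(k,.0485,z+.036,(255,0,255))])
im=cv2.imread("pics/pre2o.png")[160:370,180:390];a=cv2.resize(im,None,fx=1.9,fy=2.8,interpolation=0)
f=load("held");k=[.5165,.1405];z=.026
draw(f,"heldo2",[(k,.0125,z+.0765,(0,255,0)),(k,.0215,z+.06,(255,255,0)),(k,.0485,z,(0,0,255)),(k,.0485,z+.036,(255,0,255))])
im=cv2.imread("pics/heldo2.png")[160:370,180:390];b=cv2.resize(im,None,fx=1.9,fy=2.8,interpolation=0)
cv2.imwrite("pics/cmp.png",np.hstack([a,b]))
E
```

```text
knob px [284.85087192 295.55923031] [ 260  275   50   43 1663] min [0.50444534 0.12972142 0.0805    ] max [0.5270607  0.15256822 0.0805    ]
pre 0 w 0.0228 y 0.14114482065049633
knob px [284.85087192 295.55923031] [ 260  275   50   43 1663] min [0.50722719 0.12931278 0.0755    ] max [0.53074679 0.15307306 0.0755    ]
pre -0.005 w 0.0238 y 0.14119292075831477
[0.43487049 0.13994182 0.20555139]
knob px [285.35523013 336.26736402] [ 255  311   61   51 2390] min [0.50358596 0.129805   0.0805    ] max [0.52679605 0.15258136 0.0805    ]
pre2 0 w 0.0228 y 0.14119317705563023
knob px [285.35523013 336.26736402] [ 255  311   61   51 2390] min [0.50714407 0.12927638 0.0755    ] max [0.53155876 0.15323483 0.0755    ]
pre2 -0.005 w 0.024 y 0.1412556051614757
[0.43502866 0.13999032 0.17683951]
knob px [282.24109107 327.61724593] [ 253  302   59   51 2273] min [0.50271197 0.12846555 0.1075    ] max [0.52653205 0.15139096 0.1075    ]
held 0 w 0.0229 y 0.1399282564854141
knob px [282.24109107 327.61724593] [ 253  302   59   51 2273] min [0.50605834 0.12790323 0.1025    ] max [0.53104896 0.15195522 0.1025    ]
held -0.005 w 0.0241 y 0.13992922606738928
[0.43461525 0.13990853 0.2092474 ]
```

View pics/cmp.png

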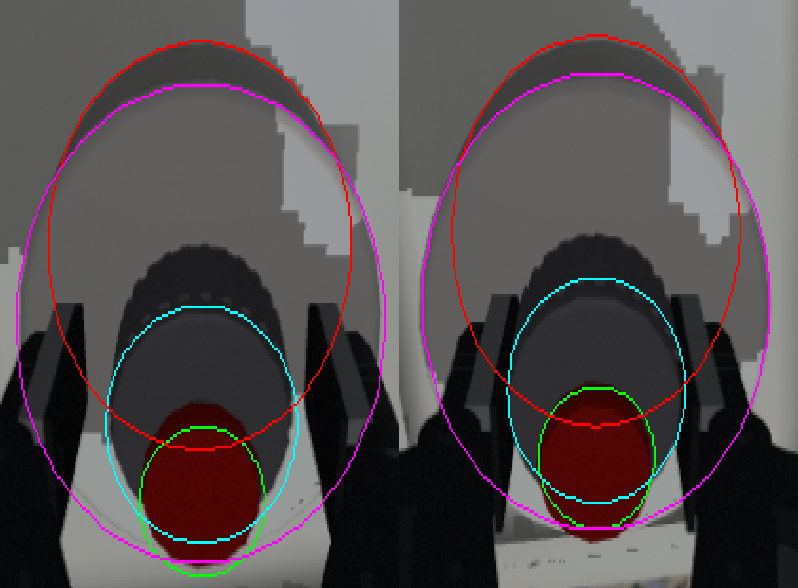

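```bash
python3 - <<'E'
from m import *
line_to([.516,.1415,.17],rate=.2)
line_to([.5276,-.203,.17],rate=.25)
line_to([.5276,-.203,.100],rate=.12); dwell(.2)
print(read_tool_pos(),read_ft_force(),read_finger_gap(),read_time_s())
s=shot("side5","side");t=shot("top5","top");w=shot("wr5")
jm=[.5276,-.204]; R=[(jm,.048,.075,(0,0,255)),(jm,.036,.085,(0,255,255)),(jm,.0485,.1015,(0,255,0)),(jm,.0485,.1375,(0,255,0))]
draw(s,"side5o",R);draw(t,"top5o",R)
a=cv2.resize(cv2.imread("pics/side5o.png")[170:270,285:385],None,fx=4,fy=4,interpolation=0)
b=cv2.resize(cv2.imread("pics/top5o.png")[140:240,270:370],None,fx=4,fy=4,interpolation=0)
cv2.imwrite("pics/c5.png",np.hstack([a,b]))
E
```

```text
[ 0.52834714 -0.20334949  0.10095907] [ 0.56067354 -0.66614755 -2.41188938] 0.47055211630049953 17.7
```

View pics/c5.png

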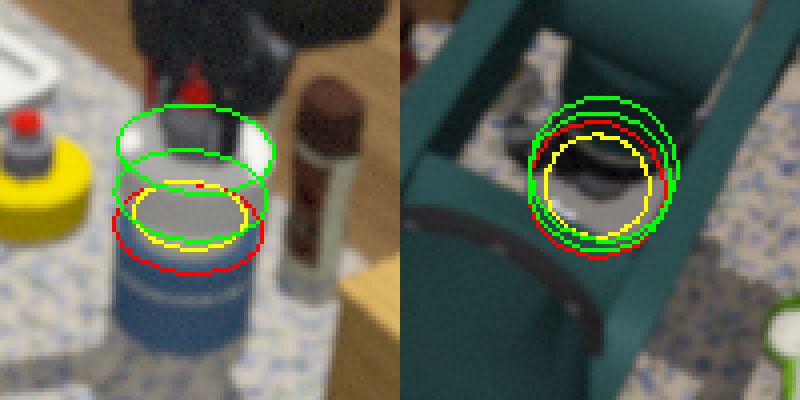

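View pics/wr5.png

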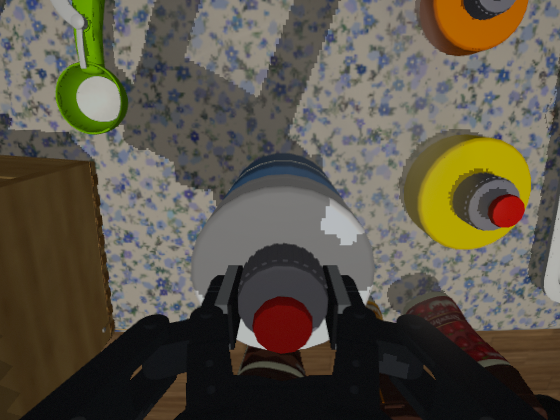

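```bash
python3 - <<'E'
from m import *
s=load("side5"); a0=load("side2")
def z(f): return cv2.resize(f["color"][180:265,285:365,::-1],None,fx=5,fy=6.5,interpolation=0)
cv2.imwrite("pics/c5r.png",np.hstack([z(s),z(a0)]))
print(proj(s,[[.5276,-.204,.075]]),proj(s,[[.5306,-.206,.075]]))
# wrist: table-level jar base arc overlay
w=load("wr5")
jm=[.5276,-.204]; k=[.5280,-.204];zz=.1025
draw(w,"wr5o",[(jm,.048,.06,(0,0,255)),(jm,.048,.03,(0,255,255)),(jm,.048,.0,(0,255,0)),(k,.0485,zz,(0,0,255)),(k,.0485,zz+.036,(255,0,255))])
im=cv2.imread("pics/wr5o.png")[140:360,180:390];cv2.imwrite("pics/wr5z.png",cv2.resize(im,None,fx=3.5,fy=2.7,interpolation=0))
E
```

```text
[[331.64847552 226.17643547]] [[333.02810873 226.17072189]]
```

View pics/c5r.png

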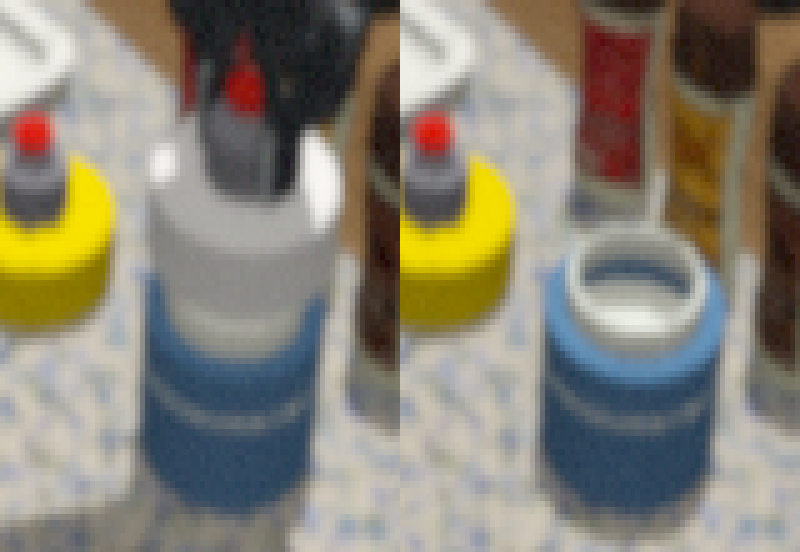

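View pics/wr5z.png

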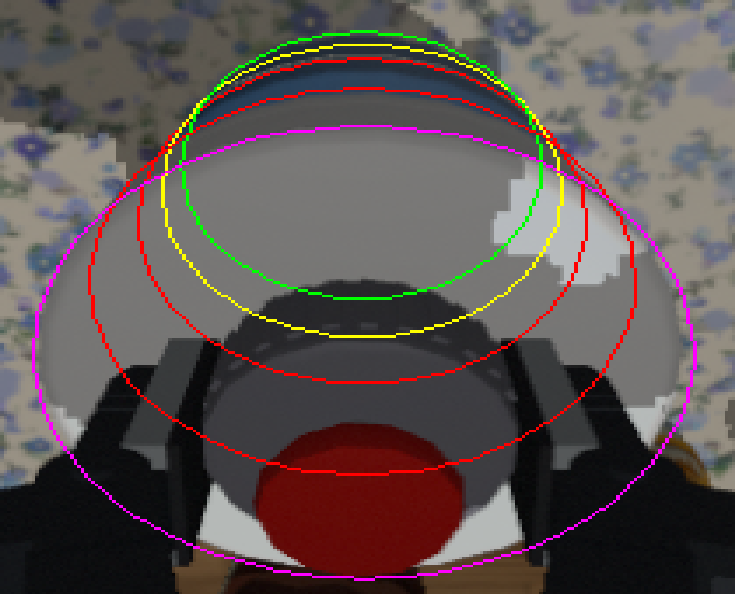

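Cap and jar line up within about 1 mm in the side and wrist views. The offset between cap roof centre and jar centre is what perspective predicts. Now I'll lower it with force checks.

```bash
python3 - <<'E'
from m import *
f0=np.array(read_ft_force());t0=np.array(read_ft_torque())
z=.100; seat=False
line_to([.5274,-.203,.092],rate=.06);z=.092
while z>.062:
    z-=.002; line_to([.5274,-.203,z],rate=.05)
    d=np.array(read_ft_force())-f0; print(round(z,3),d.round(1),np.array(read_tool_pos()).round(4))
    if d[2]>4 or np.hypot(d[0],d[1])>5: break
print(read_time_s(),np.array(read_ft_torque())-t0,read_finger_gap())
s=shot("side6","side"); w=shot("wr6")
cv2.imwrite("pics/c6.png",cv2.resize(s["color"][180:265,285:365,::-1],None,fx=6,fy=6,interpolation=0))
E
```

```text
0.09 [-0.2  0.   0.6] [ 0.5273 -0.2029  0.0899]
0.088 [-0.5  0.  -0.1] [ 0.5273 -0.2029  0.0879]
0.086 [-0.7 -0.3 -0. ] [ 0.5273 -0.2029  0.0859]
0.084 [-0.5  0.1 -0.3] [ 0.5273 -0.2029  0.0838]
0.082 [-1.4  0.1  0.2] [ 0.5273 -0.2029  0.0818]
0.08 [-0.6  0.4  0.1] [ 0.5273 -0.2029  0.0798]
0.078 [-1.7  0.1 -0.1] [ 0.5273 -0.2029  0.0778]
0.076 [-0.7 -0.5  0.2] [ 0.5273 -0.2029  0.0758]
0.074 [-2.1  0.2  1.4] [ 0.5273 -0.2029  0.0739]
0.072 [-5.6  2.3 13.3] [ 0.5275 -0.203   0.0736]
20.6333 [0.37383244 0.69049704 0.06750592] 0.4686745510135697
```

View pics/c6.png

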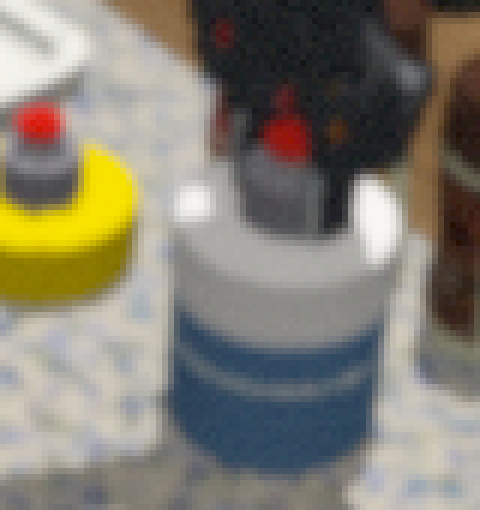

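```bash
python3 - <<'E'
from m import *
x,y=.5275,-.203
line_to([x,y,.0735],rate=.03); dwell(.1); print(np.array(read_ft_force()).round(2))
set_gripper(.68,50); dwell(.1); print(np.array(read_ft_force()).round(2),read_finger_gap())
line_to([x,y,.165],rate=.12)
w=shot("wr7"); print(rec("knob_top","wrist")[:4],np.array(read_tool_pos()))
set_gripper(0,50); dwell(.1); print(read_finger_gap(),read_ft_force(),read_time_s()); w2=shot("wr8")
P=redknob(w,(283,290),.1515);print((P.min(0)+P.max(0))/2)
s=shot("side8","side")
cv2.imwrite("pics/c8.png",np.hstack([cv2.resize(s["color"][165:265,285:365,::-1],(380,475),interpolation=0),cv2.resize(w["color"][100:400,140:420,::-1],(400,475))]))
E
```

```text
[-0.4  -0.13  1.12]
[-0.35  1.19  0.67] 0.6825490670697894
[([0.369, -0.058, 0.057], 0.98), ([0.504, -0.047, 0.077], 0.81), ([0.526, -0.201, 0.151], 0.63), ([0.402, 0.076, 0.008], 0.2)] [ 0.52673413 -0.20260441  0.16397235]
0.0025155618335376225 [-0.72637694  0.75033857  0.17121471] 23.2
knob px [281.69884575 240.        ] [264 223  36  35 953] min [ 0.51465164 -0.21625925  0.1515    ] max [ 0.53922306 -0.19280521  0.1515    ]
[ 0.52693735 -0.20453223  0.1515    ]
```

View pics/c8.png

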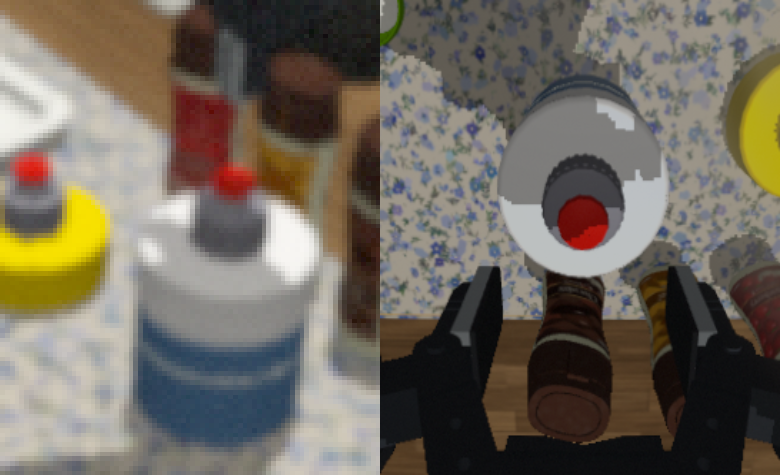

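View pics/wr8.png

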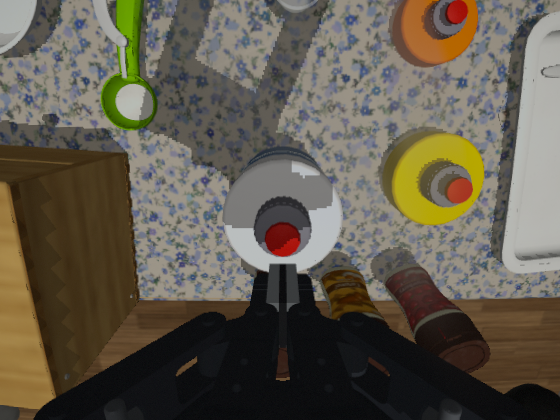

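```bash
python3 - <<'E'
from m import *
x,y=.527,-.2032
line_to([x,y,.120],rate=.1); dwell(.15)
f0=np.array(read_ft_force()); z=.120; lg=[]
while z>.088:
    z-=.0015; line_to([x,y,z],rate=.04)
    d=np.array(read_ft_force())-f0; tz=read_tool_pos()[2]; lg.append((round(z,4),round(tz,4),d.round(1).tolist()))
    if d[2]>13: break
dwell(.3); d=np.array(read_ft_force())-f0; print(d,read_tool_pos(),read_time_s())
for l in lg: print(*l)
s=shot("side9","side");shot("wr9")
cv2.imwrite("pics/c9.png",cv2.resize(s["color"][165:265,285:365,::-1],None,fx=6,fy=6,interpolation=0))
E
```

```text
[-0.52942486  1.02049036 14.93177341] [ 0.5272513  -0.20331974  0.10330913] 27.35
0.1185 0.1187 [0.8, 0.8, 0.6]
0.117 0.1169 [1.2, 0.4, 0.0]
0.1155 0.1154 [0.8, 0.1, 0.5]
0.114 0.1141 [1.7, 1.5, 1.7]
0.1125 0.1127 [1.1, 0.5, 2.7]
0.111 0.111 [1.4, 0.7, 2.0]
0.1095 0.1094 [1.3, 0.7, 2.3]
0.108 0.108 [1.3, 0.2, 1.8]
0.1065 0.1065 [1.4, 0.2, 2.9]
0.105 0.105 [1.8, 0.1, 4.1]
0.1035 0.1035 [0.9, 0.3, 3.7]
0.102 0.1033 [-1.5, 2.2, 14.6]
```

View pics/c9.png

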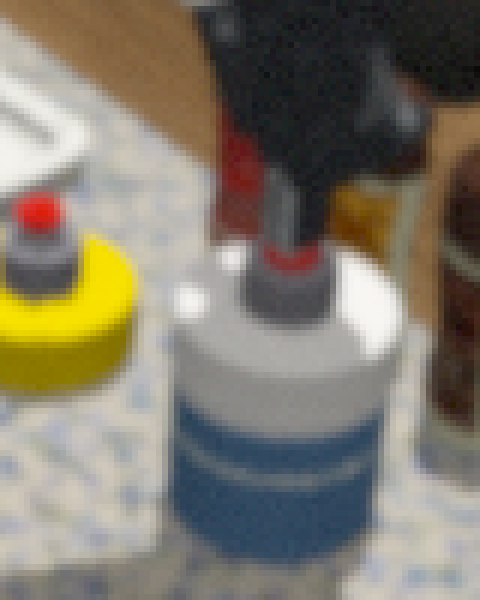

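The knob reached its stop: contact at 0.1148, stop at 0.1033, so about 11.5–12 mm of travel, with the rise to 15 N. Next: release, regrip the collar, lift straight up.

```bash
python3 - <<'E'
from m import *
x,y=.5273,-.2032
line_to([x,y,.13],rate=.08)
line_to([x,y,.160],rate=.15)
set_gripper(.68,50); w=shot("wr10")
P=redknob(w,(283,245),.1515);print((P.min(0)+P.max(0))/2,read_tool_pos())
line_to([x,y,.0745],rate=.1); dwell(.15); f0=np.array(read_ft_force()); print(f0)
set_gripper(0,50); dwell(.1); print(read_finger_gap(),read_ft_force(),read_tool_pos())
line_to([x,y,.0825],rate=.03); print(read_ft_force(),read_tool_pos(),read_time_s())
s=shot("side10","side")
cv2.imwrite("pics/c10.png",np.hstack([cv2.resize(s["color"][165:265,285:365,::-1],(380,475),interpolation=0),cv2.resize(w["color"][100:400,140:420,::-1],(400,475))]))
E
```

```text
knob px [282.49595142 242.04352227] [265 225  36  35 988] min [ 0.51474243 -0.215799    0.1515    ] max [ 0.53886306 -0.19283525  0.1515    ]
[ 0.52680274 -0.20431713  0.1515    ] [ 0.52731144 -0.20318614  0.15994844]
[ 0.02997119  0.43736271 -0.33656716]
0.47551441092354885 [-1.14271984  0.99675896  5.68639112] [ 0.52777547 -0.20333734  0.07531253]
[-1.02723537  0.01368435 -1.61716044] [ 0.52726613 -0.2032073   0.08253335] 30.9083
```

View pics/c10.png

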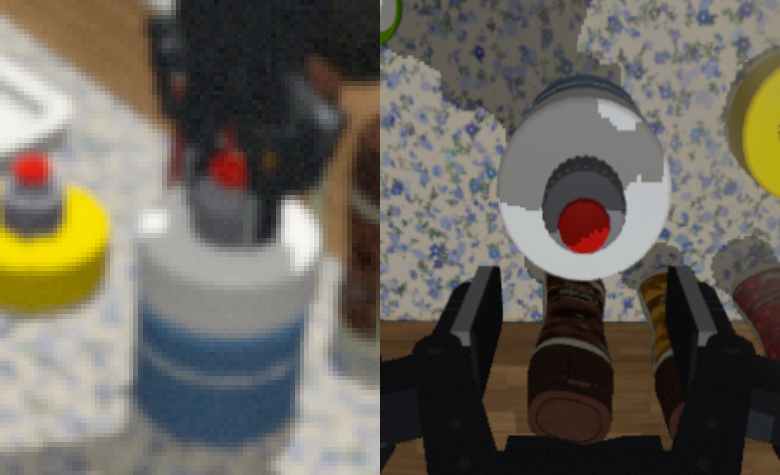

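The lifted weight is about 1.3–2 N, so the jar isn't coming up with the cap. I'll carry on straight up.

```bash
python3 - <<'E'
from m import *
x,y=.5273,-.2032
line_to([x,y,.115],rate=.05)
print(read_ft_force())
line_to([x,y,.25],rate=.15); dwell(.4)
print(read_ft_force(),read_tool_pos(),read_finger_gap(),read_time_s())
s=shot("side11","side");w=shot("wr11"); t=shot("top11","top")
print(rec("lid_top","side"),rec("jar_mouth","side"))
cv2.imwrite("pics/c11.png",cv2.resize(s["color"][110:270,270:390,::-1],None,fx=3.7,fy=3.7,interpolation=0))
E
```

```text
[-0.27745426  0.03267858 -1.28733691]
[ 0.51493111  0.77964637 -1.9480996 ] [ 0.52721982 -0.20314612  0.24970568] 0.47095729898736355 33.2083
[([0.529, -0.203, 0.087], 0.57)] [([0.5, -0.234, 0.058], 0.92)]
```

View pics/c11.png

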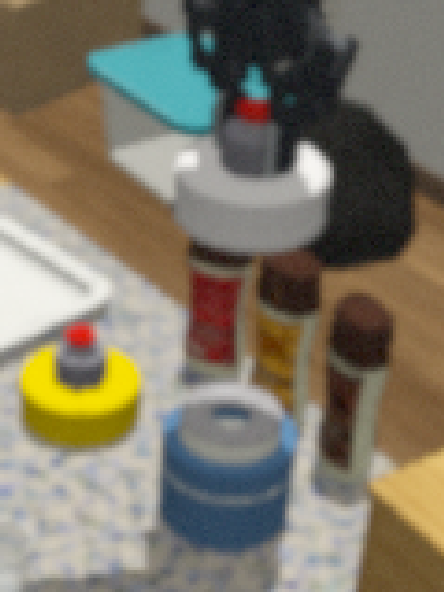

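View pics/wr11.png

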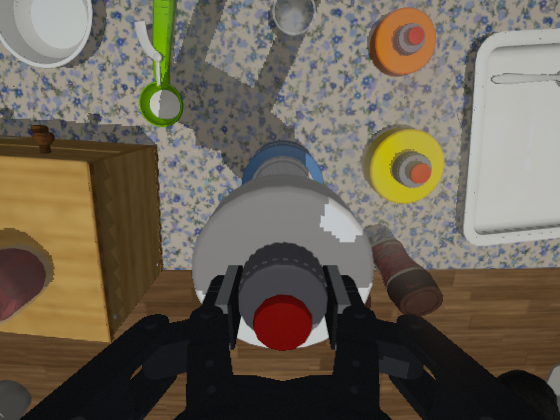

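```bash
python3 - <<'E'
from m import *
s=load("side11"); c=[.5262,-.2035]
im=cv2.resize(s["color"][195:250,300:360,::-1],None,fx=6.5,fy=8,interpolation=0)
draw(s,"s11o",[(c,.036,.092,(0,255,0)),(c,.048,.075,(0,0,255))])
im2=cv2.resize(cv2.imread("pics/s11o.png")[195:250,300:360],None,fx=6.5,fy=8,interpolation=0)
cv2.imwrite("pics/c11b.png",np.hstack([im,im2]))
E
```

```text
(no output)
```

View pics/c11b.png

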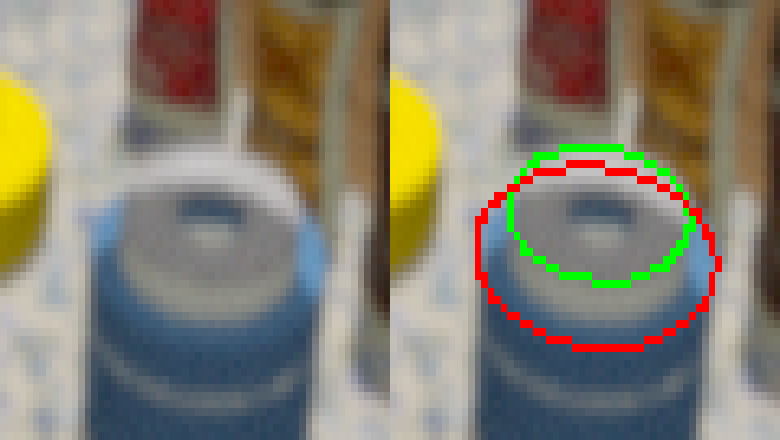

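```bash
python3 - <<'E'
from h import *
print(read_tool_pos(),read_orientation(),read_finger_gap(),read_time_s()); close_job()
E
```

```text
[ 0.52732517 -0.20319821  0.25001343] [-1.57080342e+00 -4.02989260e-05 -3.47286883e-05] 0.46635337167417157 33.4583
the job is handed in; nothing more can be done
```

I handed the job in at 33.5 s. The serving lid is in the jar's mouth and the gripper is holding the empty cap level above it; no verdict is reported.

**What I did:**
- I gripped the white cap by its collar and set it down on the jar. It seated at the predicted height.
- I pushed the knob with the closed fingers until it stopped. It moved about 11.5–12 mm, and the force then rose to 15 N.
- I regripped the collar and lifted the cap straight up. Its lower edge is now about 0.25 m above the table, roughly 16 cm above the jar.

**Last checks:**
- **Lid:** the last side picture shows it in the mouth, matching the flange outline I projected at 92 mm. It looks flat, but the picture is coarse.
- **Cap:** the force while holding it was about 1.9 N, close to the 2.1 N expected for the cap without the lid. The gripper reads level.
- **Surroundings:** in the last views the jar was still where I had measured it. The bowl, glass and scoop looked undisturbed, as did the part of the spoon in view. I judged them by eye and did not measure them.

**What disagreed:**
- **Finger tips:** they sat about 37–43 mm short of the reported TCP, so I set the grip height by touch. That touch was a brief 15 N on the cap's roof while it was still on the tray.
- **Networks:** the side and top cameras put the jar and cap 15–25 mm apart, so I used wrist-camera fits. The last side `jar_mouth` reading was off by about the same amount.
- **Clip peak:** I did not see the 6 N peak as the clips gave way; it probably fell between the 1.5 mm steps. The full travel and the lid in the jar show that they released.

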